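# Open the bayonet cover of a filter pot

### The job

Take the cover off the low, wide filter pot, the one whose cover has a straight grip bar: push the cover down against its spring, turn it a quarter turn counter-clockwise (seen from above) so that it comes free of its lugs, lift it out and set it down gently in the shallow white tray, flat on its underside with the bar on top, and let go. Do not touch the taller, slimmer pot with the round knob.

Things in the scene. Friction and masses are not known exactly. Their poses are not given: they have to be found in the camera images.
- pot: Low round grey filter pot, fixed, 116 mm across, rim 64 mm high. Origin: centre of underside, on the table; +x along its outlet pipe (89 mm out). On the rim, at +x and -x, two steel claws: tops 92 mm high, 41 to 58 mm from the axis, each from 26 degrees clockwise to 50 counter-clockwise of x. A spring inside (400 N/m) lifts the cover. Locked cover: its origin 54 mm above the pot's, x axes parallel (2 degrees).
- cover: Loose aluminium plug, 75 mm across, 36 high, 0.2 kg. Origin: centre of underside. Along x: black grip bar on top (56 long, 14 wide, 36 to 66 mm above origin) and two lugs reaching 50 mm from the axis. To free: push 5 to 14 mm down (9 is good; 7 to 12 N), turn 65 to 115 degrees counter-clockwise (85 is good) kept down. It then rises to 6 mm above locked height; clears the claws 40 mm above it.
- tray: Shallow open tray of white painted metal, fixed: 170 mm (x) by 180 mm (y), 22 mm high, walls and floor 4 mm thick. Origin: centre of its underside, on the table; z up; the inner floor is 4 mm above the origin (within 1 mm).
- tall_pot: The other filter pot, to be left alone: 94 mm across, 144 mm high, fixed, with a round black knob of 40 mm on its lid. Origin: centre of its underside, on the table.
Mind the look-alikes: they are no part of the job. What is shaped like the cover but green or orange is not meant.

How it is judged:
By the outcome, as a careful person would: the job done as asked, in the order asked, and still so for the second after the job is handed in, with the robot touching nothing.
It also fails if it takes over 48 s, if anything falls off the work surface, if the arm or the gripper's body presses on something with over 40 N, if the wrist force passes 120 N, or if a joint passes its speed limit or range.

### The arm

A 6-joint arm with a two-finger parallel gripper is mounted at the origin on the work surface. World frame = base frame: x ahead of the robot, y to its left, z up, the work surface at z = 0. Lengths are in m, angles in degrees, forces in N, time in s.
With the tool pointing down it reaches from about 0.375 to 0.9 m from the base axis. Payload 3.1 kg.
Tool frame: the origin (TCP) lies at the very end of the fingers, on their centre line; the grasp point (between the pads) lies 19 mm behind it; z points along the fingers, x is the direction in which the jaws open and shut, and the axes are right-handed (so a half turn about z gives the same grasp; the last joint's range is limited). The gripper opens to 87 mm and grips with 3 to 60 N. Pads are 19 mm wide; open, the fingers measure 117 mm over their backs; the gripper's body (75 mm by 190 mm) begins 51 mm behind the grasp point.
Start: joints at [-81.904, 30.224, 82.088, -0, 67.689, -10.227], TCP at [0.197, -0.593, 0.223] pointing down, gripper open.
Joint ranges: [-176.69, 176.69], [-43.24, 126.21], [12.49, 139.97], [-82, 262], [0, 151.66], [-163.58, 163.58]. Speed limits (degrees/s): [159.86, 159.86, 180, 180, 180, 180].

### API

Orientations are given as a 3x3 rotation matrix whose columns are the frame's x, y, z axes.
In Python, from rig import read_state, capture, bot gives the robot as it stands.
- The arm moves only by the shell command python3 -m crank 'ROWS' [OPENING]. ROWS is JSON, a list of rows, each a list of 2 entries, a list of its own where there are three numbers: the shift along the tool's x, y, z in cm, then the turn, a rotation vector about the tool's x, y, z in rad. In form: [[[dx, dy, dz], [wx, wy, wz]], ...]. A call has 1 to 12 rows; each row shifts and turns the commanded pose from where the row before left it, along the tool's axes as they then stand; what a row does not reach is not made up. A row lasts 1/10 s, in which the tool goes at most 50 mm and 8.59 degrees, less where a joint would pass 70% of its speed; a pose out of reach is approached as far as the arm can. A call with a gripper value outside its range is refused whole. OPENING is the closure, from -1 (fully open) to 1 (shut), set as the call begins (- or left out, the last holds). The fingers move at their own pace and stop on an object; the grip force is fixed at half the most. Time passes only in rows, so rows that do not move let the fingers close. It gives the time, the measured TCP pose, the force and the opening at its end, in the units of the state.
- read_state(): the state, without advancing time (a new reading comes with each control period).
- capture(name): name is "scene" or "top" or "wrist"; returns a dict with "pixels" (420x560x3 uint8, red, green, blue), "camera_matrix" (3x3 intrinsics, pixels), "R" (3x3) and "t" (3): a world point X has camera coordinates R X + t. Camera axes: x right, y down, z forward; pixel columns grow to the right and rows downward; lengths in m; the calibration is good to about 2 mm. A picture is of the moment at which its call begins. There is no depth.
- bot.hand_in(): hands the job in, once; it reports no verdict.
The state is a dict: "time_s": time; "joint_positions": joint angles; "qvel": joint speeds; "tau": joint torques, N m; "position": TCP position; "tcp_rot": TCP orientation; "force": force on the tool from outside, world axes, zero at the start; "moment": the same for the moment, N m; "opening": opening from 0.0 (shut) to 1.0 (fully open).
Only numpy, scipy, OpenCV 4.12 (cv2) and the standard library are available. Lean on these libraries where they do the work, as an engineer would, in place of code of your own. Each camera call takes 0.05 s, during which the arm holds its last target.

## Working session

There is one attempt and no reset: what is moved stays moved. The work goes in short steps, Python scripts to look and compute and a shell command to move; the robot and the scene stay as the last step left them, time stands still between calls to the robot, and variables do not carry over. Pictures are saved under pics/ and viewed, and the job is handed in when it is done.

```bash
ls; mkdir -p pics; python3 - <<'E'
from rig import read_state, capture, bot
import cv2, pickle
s=read_state(); print({k:s[k] for k in ('time_s','position','tcp_rot','force','opening')})
for n in ('scene','top','wrist'):
    c=capture(n); pickle.dump(c,open(f'pics/{n}0.pkl','wb')); cv2.imwrite(f'pics/{n}0.png',c['pixels'][:,:,::-1])
    print(n,c['camera_matrix'],c['R'],c['t'])
E
```

```text
pics
{'time_s': 0.0, 'position': array([ 0.19641277, -0.5925678 ,  0.22159675]), 'tcp_rot': array([[ 3.14420635e-01, -9.49283709e-01, -3.21558615e-04],
       [-9.49281427e-01, -3.14420594e-01,  2.11249096e-03],
       [-2.10645790e-03, -3.58961127e-04, -9.99997717e-01]]), 'force': array([0.15676374, 0.65454712, 0.0354669 ]), 'opening': 1.001272885503848}
scene [[391.58059665   0.         279.77439679]
 [  0.         391.58059665 204.17503389]
 [  0.           0.           1.        ]] [[-0.6769555   0.73585049  0.01597797]
 [ 0.44246952  0.42421177 -0.79010448]
 [-0.58817682 -0.52779581 -0.61276391]] [ 0.3565325  -0.15327128  1.16153608]
top [[542.31695752   0.         280.9092496 ]
 [  0.         542.31695752 211.06132688]
 [  0.           0.           1.        ]] [[ 0.00364251 -0.99998818  0.00322063]
 [-0.99653577 -0.00389748 -0.0830739 ]
 [ 0.08308547 -0.00290687 -0.99653818]] [0.01034047 0.48784252 1.05728825]
wrist [[346.85961675   0.         283.90858883]
 [  0.         346.85961675 211.58104122]
 [  0.           0.           1.        ]] [[ 0.31374676 -0.94950397 -0.00227449]
 [-0.92169391 -0.3051312   0.23953137]
 [-0.22813    -0.07305581 -0.97088596]] [-0.62433322 -0.0280354   0.38894864]
```

View pics/scene0.png

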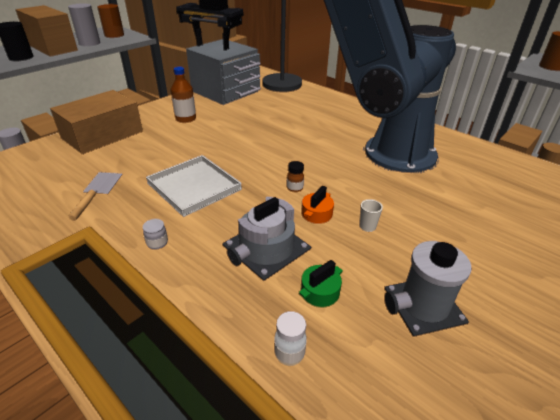

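View pics/top0.png

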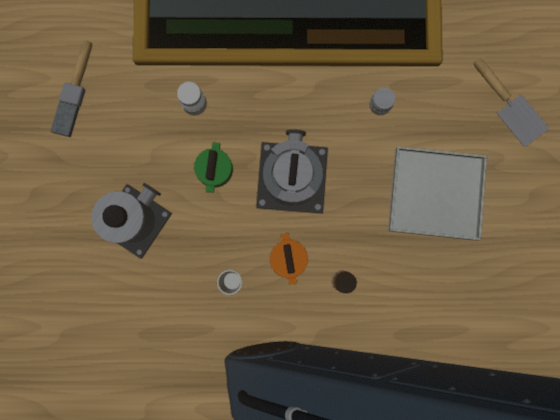

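The top view shows the pot at about (293,172) with its bar near-vertical and its pipe up at (295,135). The tray is at (438,195), the tall pot at (115,215), and the green and orange decoys at (213,167) and (289,258).

```bash
cat > h.py <<'E'
import numpy as np, cv2
def ray(c,uv,z):
    K,R,t=map(np.array,(c['camera_matrix'],c['R'],c['t']))
    d=R.T@np.linalg.solve(K,np.array([uv[0],uv[1],1.]));o=-R.T@t
    return o+d*(z-o[2])/d[2]
def proj(c,X):
    p=np.array(c['camera_matrix'])@(np.array(c['R'])@np.array(X)+np.array(c['t']));return p[:2]/p[2]
E
python3 - <<'E'
from h import *; import pickle
c=pickle.load(open('pics/top0.pkl','rb')); im=c['pixels']; 
cv2.imwrite('pics/topcrop.png',cv2.resize(im[110:250,230:500,::-1],None,fx=2.9,fy=2.9,interpolation=cv2.INTER_CUBIC))
def big(m,x0,x1,y0,y1):
    mm=np.zeros_like(m);mm[y0:y1,x0:x1]=m[y0:y1,x0:x1]
    k,_=cv2.findContours(mm,cv2.RETR_EXTERNAL,cv2.CHAIN_APPROX_NONE);return max(k,key=cv2.contourArea)
g=im.max(2)
m=(g<45).astype(np.uint8)*255
b=big(m,275,312,150,192); r=cv2.minAreaRect(b); print('bar',r)
P=[ray(c,p,.120) for p in cv2.boxPoints(r)]; P=np.array(P);print('bar ctr',P.mean(0));e=[P[1]-P[0],P[2]-P[1]];print([ (np.linalg.norm(v),np.degrees(np.arctan2(v[1],v[0]))) for v in e])
hsv=cv2.cvtColor(im,cv2.COLOR_RGB2HSV)
print(hsv[195,438],hsv[195,370],hsv[160,330])
m=((hsv[:,:,1]<50)&(g>80)).astype(np.uint8)*255
b=big(m,380,500,140,250); r=cv2.minAreaRect(b);print('tray',r)
P=np.array([ray(c,p,.022) for p in cv2.boxPoints(r)]);print('tray',P.mean(0));e=[P[1]-P[0],P[2]-P[1]];print([ (np.linalg.norm(v),np.degrees(np.arctan2(v[1],v[0]))) for v in e])
E
```

```text
bar ((293.09405517578125, 169.0594024658203), (6.3682379722595215, 30.54764175415039), 5.710593223571777)
bar ctr [ 0.55610657 -0.00936099  0.12      ]
[(np.float64(0.055986272567551634), np.float64(-5.523914703106932)), (np.float64(0.011580522051348512), np.float64(-95.53802817152453))]
[ 53   8 130] [ 18 106 128] [ 18 108 123]
tray ((437.76239013671875, 192.876220703125), (93.0359878540039, 85.17517852783203), 5.710593223571777)
tray [ 0.52577576 -0.30003531  0.022     ]
[(np.float64(0.17117843104989822), np.float64(-6.425760593302749)), (np.float64(0.1862097575655644), np.float64(-95.54786648937203))]
```

View pics/topcrop.png

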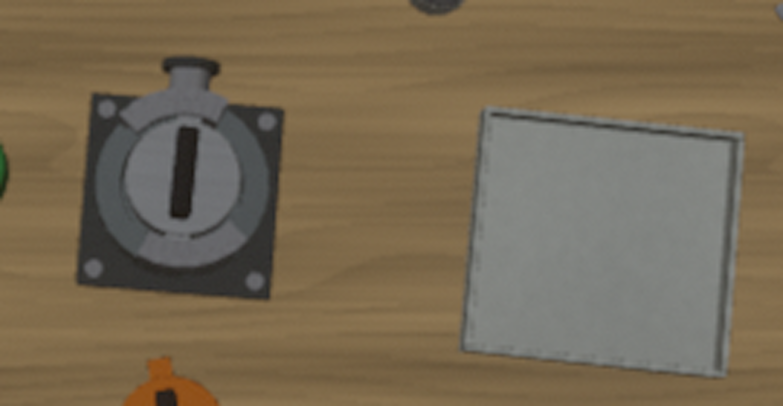

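```bash
python3 - <<'E'
from h import *; import pickle
c=pickle.load(open('pics/scene0.pkl','rb')); im=c['pixels'].copy()
a=np.radians(-5.5);R=np.array([[np.cos(a),-np.sin(a)],[np.sin(a),np.cos(a)]])
def dr(C,hx,hy,z):
    p=[proj(c,[*(np.array(C)+R@[x,y]),z]) for x,y in((-hx,-hy),(-hx,hy),(hx,hy),(hx,-hy))]
    cv2.polylines(im,[np.int32(np.round(np.array(p)*16))],True,(255,0,0),1,cv2.LINE_AA,4)
dr((.5561,-.0094),.028,.007,.120); dr((.5258,-.300),.085,.09,.022)
cv2.imwrite('pics/ov.png',cv2.resize(im[130:290,130:330,::-1],None,fx=3.7,fy=3.7,interpolation=cv2.INTER_CUBIC))
from rig import read_state
s=read_state();d=np.array([.556,-.0093,.2])-s['position'];print((s['tcp_rot'].T@d)*100)
E
```

```text
[-44.07678691 -52.47508933   2.2662309 ]
```

View pics/ov.png

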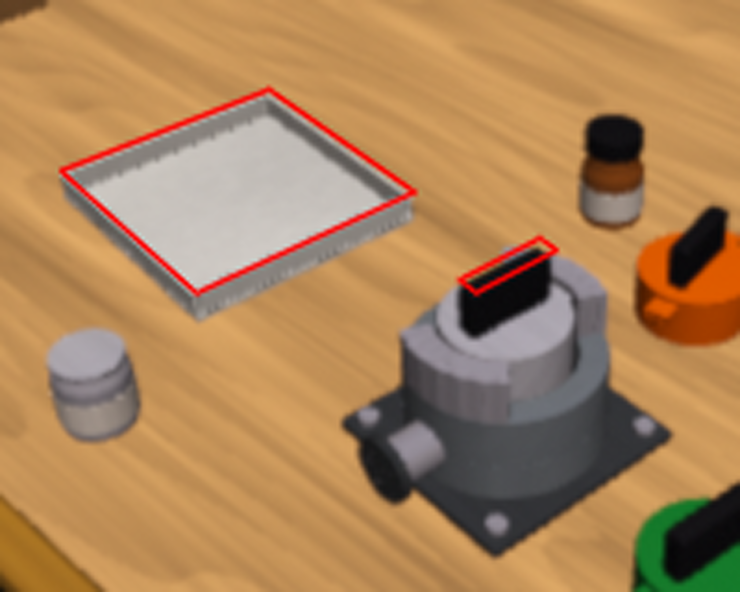

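The drawn tray rim at (60..415, 90..295) fits. The bar box at (460..556, 240..293) is within a few pixels of the black bar. I'll move above the pot and refine with the wrist camera.

```bash
python3 -m crank '[[[-1.5,-1.8,0],[0,0,0]],[[-2.5,-3,0],[0,0,0]],[[-2.5,-3,0],[0,0,0]],[[-2.5,-3,0],[0,0,0]],[[-2.5,-3,0],[0,0,0]],[[-2.5,-3,0],[0,0,0]],[[-2.5,-3,0],[0,0,0]],[[-2.5,-3,0],[0,0,0]],[[-2.5,-3,0],[0,0,0]],[[-2.5,-3,0],[0,0,0]],[[-2.5,-3,0],[0,0,0]],[[-2.5,-3,0],[0,0,0]]]' -1
python3 -m crank '[[[-2.5,-3,0],[0,0,0]],[[-2.5,-3,0],[0,0,0]],[[-2.5,-3,0],[0,0,0]],[[-2.5,-3,0],[0,0,0]],[[-2.5,-3,0],[0,0,0]],[[-2.5,-2.7,0],[0,0,0.07]],[[0,0,0],[0,0,0.07]],[[0,0,0],[0,0,0.07]],[[0,0,0],[0,0,0.07]],[[0,0,0],[0,0,0.07]],[[0,0,0],[0,0,0.065]],[[0,0,0],[0,0,0]]]'
python3 - <<'E'
from h import *
from rig import *
import pickle
s=read_state();print(s['time_s'],s['position'],s['tcp_rot'],s['force'],s['joint_positions'])
c=capture('wrist');pickle.dump(c,open('pics/w1.pkl','wb'));im=c['pixels'].copy()
cv2.imwrite('pics/w1.png',im[:,:,::-1])
c=capture('top');cv2.imwrite('pics/t1.png',c['pixels'][:,:,::-1])
E
```

```text
time_s: 1.35
position: [0.4362, -0.2071, 0.2225]
tcp_rot: [[0.314, -0.949, -0.0], [-0.949, -0.314, 0.0], [-0.0, 0.0, -1.0]]
force: [0.9, 0.2, -0.3]
opening: 0.995
time_s: 2.55
position: [0.5563, -0.0105, 0.2223]
tcp_rot: [[-0.095, -0.995, -0.001], [-0.995, 0.095, 0.0], [-0.0, 0.001, -1.0]]
force: [-0.5, 0.7, 0.9]
opening: 0.997
2.55 [ 0.55632907 -0.01045317  0.22228159] [[-9.48292225e-02 -9.95493333e-01 -6.65167124e-04]
 [-9.95493552e-01  9.48291485e-02  1.42125422e-04]
 [-7.84076779e-05  6.75647226e-04 -9.99999769e-01]] [-0.52454212  0.65036133  0.87690538] [-1.25831975e+01  2.49720516e+01  9.20269255e+01 -3.98525404e-04
  6.30399929e+01  8.28584724e+01]
```

View pics/w1.png

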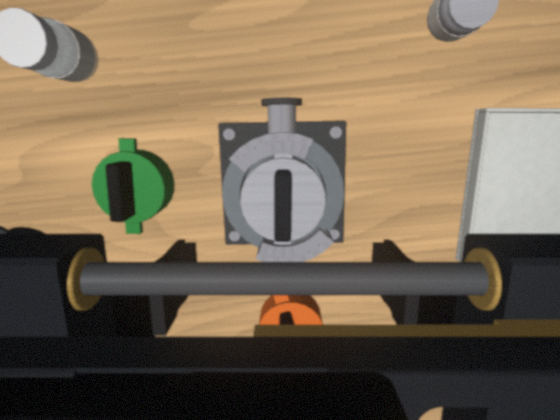

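The wrist view shows the bar upright at about (283,205) between the jaws. I'll measure it there.

```bash
python3 - <<'E'
from h import *; import pickle
c=pickle.load(open('pics/w1.pkl','rb')); im=c['pixels']; g=im.max(2)
m=np.zeros(g.shape,np.uint8);m[150:245,255:315]=(g[150:245,255:315]<50)*255
k,_=cv2.findContours(m,cv2.RETR_EXTERNAL,cv2.CHAIN_APPROX_NONE)
for b in sorted(k,key=cv2.contourArea)[-2:]:
    r=cv2.minAreaRect(b);print(r,cv2.boundingRect(b))
    x,y,w,h=cv2.boundingRect(b)
    for v in (y+6,y+h//2,y+h-6): 
        xs=np.where(m[v])[0]; print(v,xs.min(),xs.max())
    for e in((x+w/2,y),(x+w/2,y+h)): print('end',ray(c,e,.120))
    P=np.array([ray(c,p,.12) for p in cv2.boxPoints(r)]);print(P.mean(0));e=[P[1]-P[0],P[2]-P[1]];print([ (np.linalg.norm(v),np.degrees(np.arctan2(v[1],v[0]))) for v in e])
cv2.imwrite('pics/w1c.png',cv2.resize(im[90:265,210:360,::-1],None,fx=3.4,fy=3.4,interpolation=cv2.INTER_CUBIC))
E
```

```text
((283.0, 182.5), (23.0, 12.0), 90.0) (277, 171, 13, 24)
177 279 286
183 282 289
189 276 289
end [ 0.58841868 -0.01348904  0.12      ]
end [ 0.56991984 -0.01170831  0.12      ]
[ 0.57959751 -0.01225476  0.12      ]
[(np.float64(0.009125948034550094), np.float64(-95.47880584987102)), (np.float64(0.01779739713660449), np.float64(174.72019400215393))]
((282.5, 218.0), (42.0, 13.0), 90.0) (276, 197, 14, 43)
203 278 289
218 277 289
234 276 289
end [ 0.56838687 -0.01117171  0.12      ]
end [ 0.53352615 -0.00780374  0.12      ]
[ 0.5514118  -0.00913666  0.12      ]
[(np.float64(0.010068327119706929), np.float64(-95.47675129946039)), (np.float64(0.03418349843036585), np.float64(174.72019400215396))]
```

View pics/w1c.png

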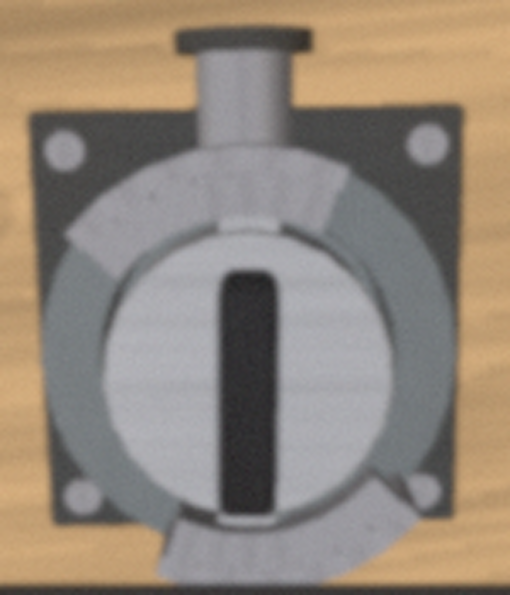

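```bash
python3 - <<'E'
from h import *; import pickle
w=pickle.load(open('pics/w1.pkl','rb'));t=pickle.load(open('pics/top0.pkl','rb'));s=pickle.load(open('pics/scene0.pkl','rb'))
print('disc wrist',ray(w,(210+249/3.4,90+377/3.4),.09),'top',ray(t,(230+182/2.9,110+178/2.9),.09))
# disc via bright mask fits
for c,n,box in((w,'w',(235,330,150,250)),(t,'t',(265,322,140,205))):
    g=cv2.cvtColor(c['pixels'],cv2.COLOR_RGB2GRAY);x0,x1,y0,y1=box
    print(n,[int(v) for v in g[int(ray is None)+ (201 if n=='w' else 171),x0:x1]])
o=-s['R'].T@s['t'];print('scene cam',o,'wrist cam',-w['R'].T@w['t'])
# scene bar dark mask
im=s['pixels'];m=np.zeros(im.shape[:2],np.uint8);m[195:225,250:285]=(im[195:225,250:285].max(2)<50)*255
k,_=cv2.findContours(m,cv2.RETR_EXTERNAL,cv2.CHAIN_APPROX_NONE);b=max(k,key=cv2.contourArea);print(cv2.boundingRect(b));print(cv2.approxPolyDP(b,1.5,True)[:,0].tolist())
for C in((.556,-.0094),(.559,-.010),(.561,-.0105)):
    a=np.radians(-5.5);u=np.array([np.cos(a),np.sin(a)]);v=np.array([-u[1],u[0]])
    print(C,[proj(s,[*(np.array(C)+u*i*.028+v*j*.007),z]).round(1).tolist() for i in(1,-1) for j in(1,-1) for z in(.12,.09)])
E
```

```text
disc wrist [ 0.55888151 -0.01036711  0.09      ] top [ 0.55651663 -0.00949517  0.09      ]
w [124, 123, 124, 125, 132, 146, 164, 175, 177, 177, 175, 175, 173, 175, 177, 174, 176, 173, 174, 173, 174, 175, 175, 174, 174, 174, 174, 174, 175, 172, 172, 175, 175, 173, 173, 171, 172, 165, 142, 106, 69, 50, 48, 47, 49, 49, 47, 48, 49, 50, 48, 50, 47, 49, 46, 63, 98, 137, 163, 170, 168, 170, 170, 172, 168, 172, 171, 170, 170, 171, 171, 171, 171, 172, 171, 171, 171, 173, 172, 170, 169, 169, 172, 170, 170, 169, 169, 170, 169, 159, 138, 120, 119, 122, 123]
t [82, 82, 83, 84, 84, 82, 66, 68, 102, 114, 114, 114, 113, 113, 114, 112, 112, 113, 113, 112, 113, 112, 112, 112, 78, 34, 35, 33, 34, 35, 30, 41, 93, 112, 112, 113, 112, 114, 112, 113, 113, 114, 113, 113, 113, 114, 116, 98, 71, 74, 81, 81, 81, 81, 82, 82, 81]
scene cam [0.9923631  0.41571874 0.5849504 ] wrist cam [ 0.62175778 -0.01712497  0.38345814]
(254, 198, 25, 23)
[[277, 199], [273, 198], [255, 207], [255, 218], [258, 220], [275, 211], [278, 206]]
(0.556, -0.0094) [[258.3, 208.6], [258.5, 220.6], [253.7, 205.2], [254.0, 217.1], [280.1, 197.1], [279.9, 209.0], [275.4, 193.9], [275.3, 205.7]]
(0.559, -0.01) [[256.9, 209.1], [257.2, 221.2], [252.3, 205.7], [252.7, 217.7], [278.9, 197.6], [278.6, 209.5], [274.2, 194.5], [274.1, 206.3]]
(0.561, -0.0105) [[256.0, 209.5], [256.3, 221.5], [251.4, 206.1], [251.8, 218.1], [278.0, 198.0], [277.8, 209.8], [273.3, 194.8], [273.2, 206.6]]
```

```bash
python3 -m crank '[[[-0.06,-0.14,1],[0,0,0]],[[0,0,2],[0,0,0]],[[0,0,2],[0,0,0]],[[0,0,2],[0,0,0]],[[0,0,2],[0,0,0]],[[0,0,1],[0,0,0]],[[0,0,0.9],[0,0,0]],[[0,0,0.7],[0,0,0]],[[0,0,0.5],[0,0,0]],[[0,0,0.3],[0,0,0]],[[0,0,0],[0,0,0]],[[0,0,0],[0,0,0]]]' -1
python3 - <<'E'
from rig import *
import cv2
s=read_state();print(s['position'],s['force'],s['time_s'])
cv2.imwrite('pics/s2.png',cv2.resize(capture('scene')['pixels'][120:320,180:380,::-1],None,fx=3,fy=3))
cv2.imwrite('pics/w2.png',capture('wrist')['pixels'][:,:,::-1]);print(read_state()['position'])
E
```

```text
time_s: 3.85
position: [0.5583, -0.0101, 0.0989]
tcp_rot: [[-0.095, -0.995, 0.001], [-0.995, 0.095, -0.0], [0.0, -0.001, -1.0]]
force: [-0.4, 0.1, 0.3]
opening: 1.0
[ 0.5583484  -0.01014099  0.09894739] [-0.39137128  0.10108535  0.29495411] 3.85
[ 0.55836965 -0.01014104  0.09903933]
```

View pics/s2.png

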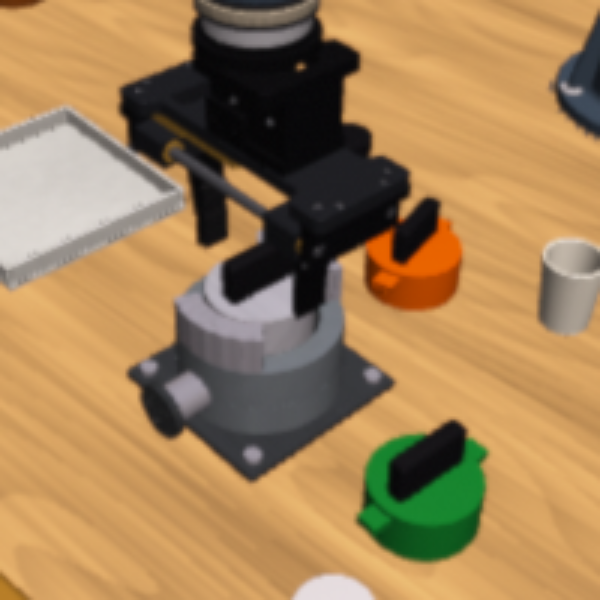

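View pics/w2.png

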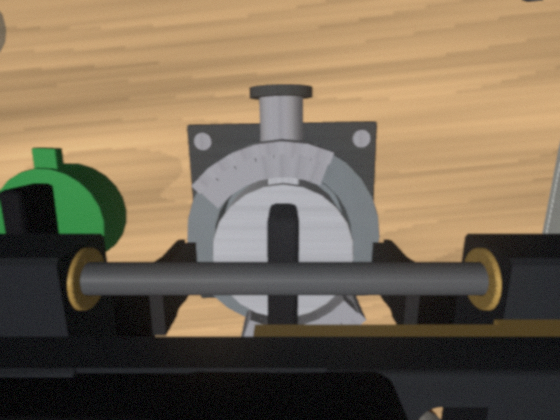

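The fingers straddle the bar: it is at column 283 in the wrist view, midway between the jaws at 188 and 378. I'll lower 6 mm and grip.

```bash
python3 -m crank '[[[0,0,0.3],[0,0,0]],[[0,0,0.3],[0,0,0]],[[0,0,0],[0,0,0]],[[0,0,0],[0,0,0]]]'
python3 -m crank '[[[0,0,0],[0,0,0]],[[0,0,0],[0,0,0]],[[0,0,0],[0,0,0]],[[0,0,0],[0,0,0]],[[0,0,0],[0,0,0]],[[0,0,0],[0,0,0]],[[0,0,0],[0,0,0]],[[0,0,0],[0,0,0]],[[0,0,0],[0,0,0]],[[0,0,0],[0,0,0]]]' 1
```

```text
time_s: 4.35
position: [0.5579, -0.01, 0.0924]
tcp_rot: [[-0.095, -0.995, -0.0], [-0.995, 0.095, 0.0], [-0.0, 0.0, -1.0]]
force: [0.1, -0.4, -0.6]
opening: 1.002
time_s: 5.35
position: [0.558, -0.0101, 0.0926]
tcp_rot: [[-0.095, -0.995, 0.0], [-0.995, 0.095, 0.0], [-0.0, -0.0, -1.0]]
force: [0.7, 1.2, 1.4]
opening: 0.17
```

Opening 0.17 is about 14 mm, so the bar is held. Now I'll push down.

```bash
python3 -m crank '[[[0,0,0.2],[0,0,0]],[[0,0,0.2],[0,0,0]],[[0,0,0.2],[0,0,0]],[[0,0,0.2],[0,0,0]],[[0,0,0.15],[0,0,0]],[[0,0,0],[0,0,0]],[[0,0,0],[0,0,0]]]'
```

```text
time_s: 6.05
position: [0.5581, -0.0099, 0.0838]
tcp_rot: [[-0.095, -0.995, 0.0], [-0.995, 0.095, 0.0], [-0.0, -0.0, -1.0]]
force: [-2.4, 2.0, 8.3]
opening: 0.159
```

8.3 N at about 9 mm down is as expected. Now I'll turn it counter-clockwise.

```bash
python3 -m crank '[[[0,0,0],[0,0,-0.08]],[[0,0,0],[0,0,-0.1]],[[0,0,0],[0,0,-0.1]],[[0,0,0],[0,0,-0.1]],[[0,0,0],[0,0,-0.1]],[[0,0,0],[0,0,0]]]'
python3 -m crank '[[[0,0,0],[0,0,-0.1]],[[0,0,0],[0,0,-0.1]],[[0,0,0],[0,0,-0.1]],[[0,0,0],[0,0,-0.1]],[[0,0,0],[0,0,-0.1]],[[0,0,0],[0,0,-0.1]],[[0,0,0],[0,0,-0.1]],[[0,0,0],[0,0,-0.1]],[[0,0,0],[0,0,-0.1]],[[0,0,0],[0,0,-0.1]],[[0,0,0],[0,0,0]],[[0,0,0],[0,0,0]]]'
python3 - <<'E'
from rig import *
import cv2
s=read_state();print(s['position'],s['force'],s['moment'],s['joint_positions'])
cv2.imwrite('pics/s3.png',cv2.resize(capture('scene')['pixels'][120:320,180:380,::-1],None,fx=3,fy=3))
E
```

```text
time_s: 6.65
position: [0.5594, -0.0104, 0.0841]
tcp_rot: [[0.377, -0.926, 0.003], [-0.926, -0.377, -0.001], [0.002, -0.003, -1.0]]
force: [-0.1, 0.5, 7.2]
opening: 0.162
time_s: 7.85
position: [0.5597, -0.0105, 0.0842]
tcp_rot: [[0.983, -0.184, 0.004], [-0.184, -0.983, -0.001], [0.004, 0.0, -1.0]]
force: [-0.2, 1.0, 7.4]
opening: 0.162
[ 0.55965057 -0.01047346  0.08421075] [-0.15001079  1.04713025  7.42478042] [ 0.09475888 -0.15558812  0.12964281] [-1.25060810e+01  3.65287123e+01  9.82872130e+01 -9.66586673e-03
  4.49578212e+01 -1.87002708e+00]
```

View pics/s3.png

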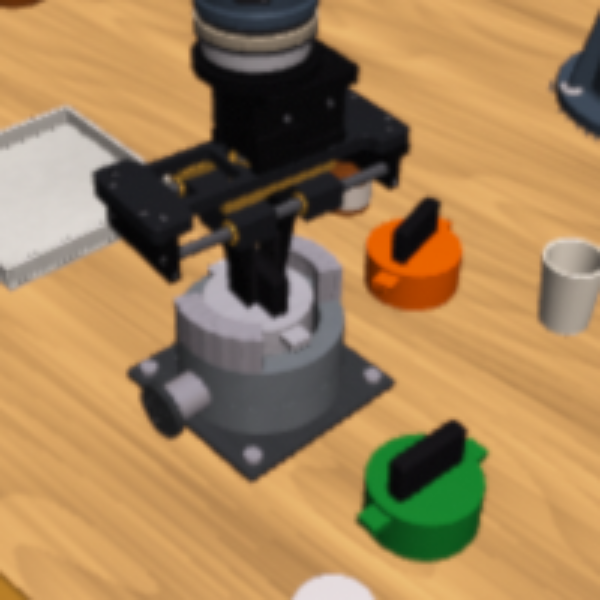

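The picture shows the lug at (293,338) in the gap between the claws. The turn is 85° done, so I'll lift.

```bash
python3 -m crank '[[[0,0,-0.3],[0,0,0]],[[0,0,-0.5],[0,0,0]],[[0,0,-0.7],[0,0,0]],[[0,0,-0.8],[0,0,0]],[[0,0,-1],[0,0,0]],[[0,0,-1],[0,0,0]],[[0,0,-1],[0,0,0]],[[0,0,-1],[0,0,0]],[[0,0,-1],[0,0,0]],[[0,0,-1],[0,0,0]],[[0,0,-1],[0,0,0]],[[0,0,0],[0,0,0]]]'
python3 - <<'E'
from rig import *
import cv2,numpy as np
s=read_state();print(s['position'],s['force'],s['moment'],s['opening'])
cv2.imwrite('pics/s4.png',cv2.resize(capture('scene')['pixels'][80:320,140:380,::-1],None,fx=2.5,fy=2.5))
d=np.array([.526,-.300,s['position'][2]])-s['position'];print(s['tcp_rot'].T@d*100)
E
```

```text
time_s: 9.1
position: [0.5592, -0.0103, 0.1778]
tcp_rot: [[0.983, -0.185, 0.004], [-0.185, -0.983, -0.001], [0.004, 0.0, -1.0]]
force: [1.1, -0.4, -2.8]
opening: 0.16
[ 0.55917266 -0.0102948   0.17781086] [ 1.0613659  -0.37974878 -2.84501608] [ 0.00814562 -0.1081339   0.02537277] 0.1596938111719047
[2.09613656e+00 2.90843844e+01 9.70579049e-03]
```

View pics/s4.png

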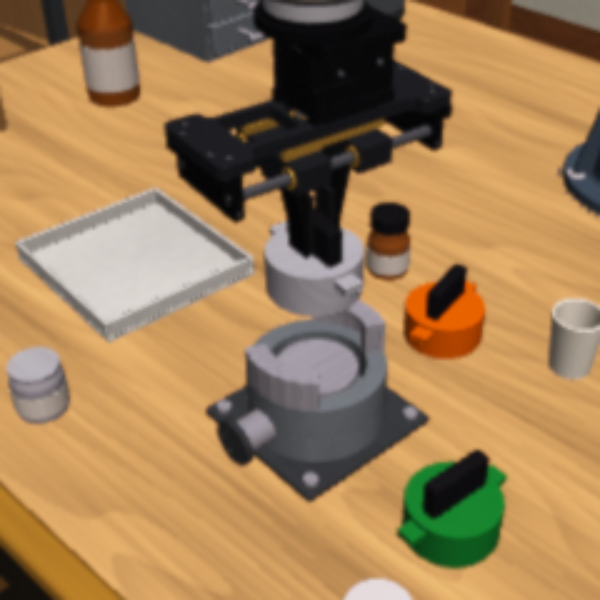

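The cover is held level and clear of the pot, at (313,270) in the picture. I'll carry it over the tray.

```bash
python3 -m crank '[[[0.1,1,0],[0,0,0]],[[0.2,2.5,0],[0,0,0]],[[0.2,3,0],[0,0,0]],[[0.2,3,0],[0,0,0]],[[0.2,3,0],[0,0,0]],[[0.2,3,0],[0,0,0]],[[0.2,3,0],[0,0,0]],[[0.2,3,0],[0,0,0]],[[0.2,3,0],[0,0,0]],[[0.2,2.6,0],[0,0,0]],[[0.2,1.5,0],[0,0,0]],[[0,0.5,0],[0,0,0]]]'
python3 -m crank '[[[0,0,0.5],[0,0,0]],[[0,0,1.5],[0,0,0]],[[0,0,1.5],[0,0,0]],[[0,0,1.5],[0,0,0]],[[0,0,1.5],[0,0,0]],[[0,0,1.5],[0,0,0]],[[0,0,1.5],[0,0,0]],[[0,0,1.5],[0,0,0]],[[0,0,1],[0,0,0]],[[0,0,0.5],[0,0,0]],[[0,0,0],[0,0,0]],[[0,0,0],[0,0,0]]]'
python3 - <<'E'
from rig import *
import cv2,numpy as np
s=read_state();print(s['position'],s['force'],s['moment'],s['opening'])
cv2.imwrite('pics/s5.png',cv2.resize(capture('scene')['pixels'][80:280,100:300,::-1],None,fx=3,fy=3))
E
```

```text
time_s: 10.35
position: [0.5243, -0.3018, 0.1754]
tcp_rot: [[0.982, -0.187, -0.0], [-0.187, -0.982, 0.0], [-0.0, -0.0, -1.0]]
force: [0.2, 1.3, -1.3]
opening: 0.16
time_s: 11.55
position: [0.5252, -0.3001, 0.0514]
tcp_rot: [[0.983, -0.185, 0.001], [-0.185, -0.983, -0.0], [0.001, 0.0, -1.0]]
force: [-0.7, -0.9, -1.3]
opening: 0.157
[ 0.52518804 -0.30012025  0.05141182] [-0.7368434  -0.8694036  -1.33175037] [-0.02338529 -0.09094177  0.01874839] 0.15698625471601002
```

View pics/s5.png

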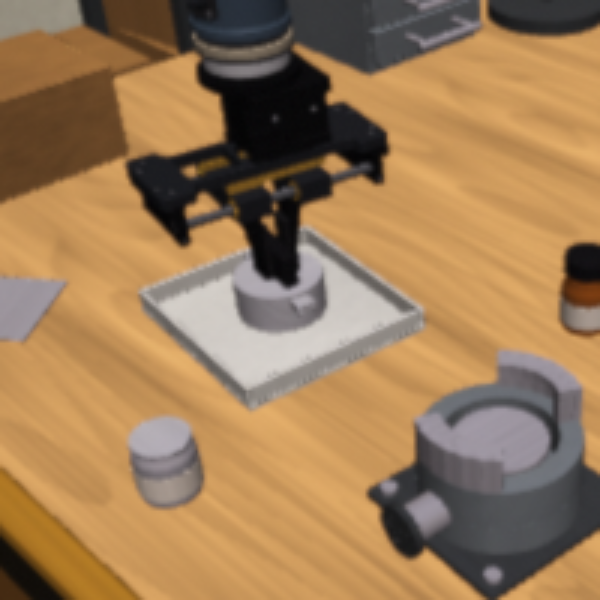

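The cover at (281,290) is in the middle of the tray, about 8 mm up. I'll lower it slowly in short steps and watch the force.

```bash
python3 -m crank '[[[0,0,0.2],[0,0,0]],[[0,0,0.2],[0,0,0]],[[0,0,0.2],[0,0,0]],[[0,0,0],[0,0,0]],[[0,0,0],[0,0,0]]]'
python3 -m crank '[[[0,0,0.1],[0,0,0]],[[0,0,0.05],[0,0,0]],[[0,0,0],[0,0,0]],[[0,0,0],[0,0,0]]]'
```

```text
time_s: 12.1
position: [0.5248, -0.2999, 0.045]
tcp_rot: [[0.983, -0.185, -0.0], [-0.185, -0.983, 0.0], [-0.0, -0.0, -1.0]]
force: [0.0, -0.2, -2.2]
opening: 0.159
time_s: 12.5
position: [0.5248, -0.2999, 0.0435]
tcp_rot: [[0.983, -0.185, -0.0], [-0.185, -0.983, 0.0], [-0.0, -0.0, -1.0]]
force: [0.5, -0.0, -1.5]
opening: 0.16
```

```bash
python3 -m crank '[[[0,0,0.05],[0,0,0]],[[0,0,0],[0,0,0]],[[0,0,0],[0,0,0]],[[0,0,0],[0,0,0]]]'; python3 -m crank '[[[0,0,0.05],[0,0,0]],[[0,0,0],[0,0,0]],[[0,0,0],[0,0,0]],[[0,0,0],[0,0,0]]]'
```

```text
time_s: 12.9
position: [0.5248, -0.2999, 0.043]
tcp_rot: [[0.983, -0.185, 0.0], [-0.185, -0.983, 0.0], [0.0, -0.0, -1.0]]
force: [-0.3, -0.5, -2.2]
opening: 0.162
time_s: 13.3
position: [0.5249, -0.3, 0.0426]
tcp_rot: [[0.983, -0.185, 0.0], [-0.185, -0.983, -0.0], [0.0, 0.0, -1.0]]
force: [-1.0, -0.2, -0.5]
opening: 0.16
```

```bash
python3 -m crank '[[[0,0,0.05],[0,0,0]],[[0,0,0],[0,0,0]],[[0,0,0],[0,0,0]],[[0,0,0],[0,0,0]]]'; python3 -m crank '[[[0,0,0],[0,0,0]]]'; python3 - <<'E'
from rig import *
capture('top');print(read_state()['force'])
E
```

```text
time_s: 13.7
position: [0.5248, -0.3, 0.0426]
tcp_rot: [[0.983, -0.185, 0.0], [-0.185, -0.983, -0.0], [0.0, 0.0, -1.0]]
force: [-1.5, 0.9, 5.8]
opening: 0.157
time_s: 13.8
position: [0.5248, -0.3, 0.0426]
tcp_rot: [[0.983, -0.185, 0.0], [-0.185, -0.983, -0.0], [0.0, 0.0, -1.0]]
force: [-2.8, 2.1, 5.9]
opening: 0.158
[-1.89217706  0.93811093  5.18781903]
```

The cover touches the floor at the expected height. I'll ease up slightly, open and retreat.

```bash
python3 -m crank '[[[0,0,-0.03],[0,0,0]],[[0,0,0],[0,0,0]],[[0,0,0],[0,0,0]]]'; python3 -m crank '[[[0,0,0],[0,0,0]],[[0,0,0],[0,0,0]],[[0,0,0],[0,0,0]],[[0,0,0],[0,0,0]],[[0,0,0],[0,0,0]],[[0,0,0],[0,0,0]],[[0,0,0],[0,0,0]],[[0,0,0],[0,0,0]]]' -1
python3 -m crank '[[[0,0,-0.5],[0,0,0]],[[0,0,-1],[0,0,0]],[[0,0,-1.5],[0,0,0]],[[0,0,-2],[0,0,0]],[[0,0,-2],[0,0,0]],[[0,0,-2],[0,0,0]],[[0,0,-2],[0,0,0]],[[0,0,-2],[0,0,0]],[[0,0,-1],[0,0,0]],[[0,0,-0.5],[0,0,0]],[[0,0,0],[0,0,0]],[[0,0,0],[0,0,0]]]'
python3 - <<'E'
from rig import *
import cv2
cv2.imwrite('pics/s6.png',cv2.resize(capture('scene')['pixels'][80:280,100:300,::-1],None,fx=3,fy=3))
cv2.imwrite('pics/w6.png',capture('wrist')['pixels'][:,:,::-1])
E
```

```text
time_s: 14.15
position: [0.5248, -0.3, 0.0426]
tcp_rot: [[0.983, -0.185, 0.0], [-0.185, -0.983, -0.0], [0.0, 0.0, -1.0]]
force: [-1.3, 0.3, 5.7]
opening: 0.159
time_s: 14.95
position: [0.5249, -0.2999, 0.0423]
tcp_rot: [[0.983, -0.185, 0.0], [-0.185, -0.983, -0.0], [0.0, 0.0, -1.0]]
force: [-0.3, -0.1, -0.3]
opening: 0.8
time_s: 16.15
position: [0.5244, -0.2996, 0.1867]
tcp_rot: [[0.983, -0.185, -0.001], [-0.185, -0.983, 0.001], [-0.001, -0.001, -1.0]]
force: [-0.0, -0.0, -0.0]
opening: 0.999
```

View pics/s6.png

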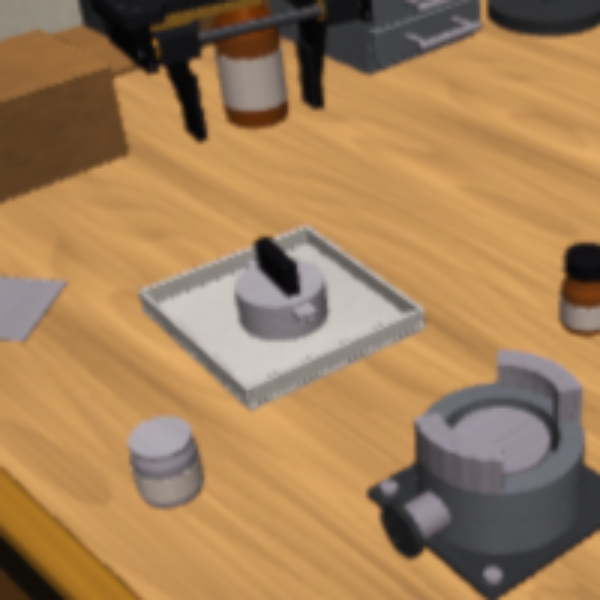

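View pics/w6.png

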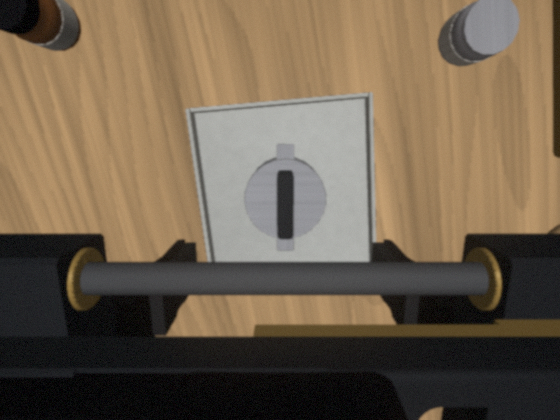

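The cover lies flat in the tray at (281,290) in the scene crop and (285,198) in the wrist view, with the bar on top. The gripper is clear of it.

```bash
python3 -c "
from rig import bot,read_state
s=read_state();print(s['time_s'],s['force'],abs(s['qvel']).max())
bot.hand_in()"
```

```text
16.25 [0.34455897 0.55739645 0.35967832] 0.17142525490486593
the job is handed in; nothing more can be done
```

The cover is off the low filter pot and lies flat in the middle of the white tray, bar on top, and the gripper has let go. I handed the job in at 16.3 s, well inside the 48 s limit.

- **Freeing the cover:** I gripped the bar and pushed down about 9 mm, reading 8.3 N. I then turned it 85° counter-clockwise and lifted it clear of the claws.
- **Setting it down:** It met the tray floor at the expected height. The wrist force there was about 6 N before release.
- **Last checks:** The scene and wrist pictures showed the cover upright in the tray, with the open gripper about 14 cm above its release height. The force on the tool was near zero. The arm never went near the tall pot, or touched the green and orange look-alikes.
- **Disagreement:** The top and wrist cameras placed the cover's centre about 2 to 3 mm apart along x. I used a point between them, and side forces stayed at 3 N or less while pushing and turning.

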